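Tighten the cam lock of a half-built spice rack

ROBOT

A 7-joint arm with a two-finger parallel gripper is mounted at the origin on the work surface; the furniture and walls round the work are solid. World frame = base frame: x ahead of the robot, y to its left, z up, the work surface at z = 0. Lengths are in mm, angles in rad, forces in N, time in s.
With the tool pointing down it reaches from about 400 to 900 mm from the base axis. Payload 5.6 kg.
Tool frame: the origin (TCP) lies midway between the tips of the shut fingers; the grasp point (between the pads) lies 19 mm behind it; z points along the fingers, y is the line along which they close (so a half turn about z gives the same grasp; the last joint's range is limited). The gripper opens to 92 mm and grips with 3 to 60 N. Pads are 20 mm wide; open, the fingers measure 128 mm over their backs; the gripper's body (75 mm by 189 mm) begins 69 mm behind the grasp point.
Start: joints at [1.086, 0.468, -0.012, 1.603, 0.006, 1.071, -0.056], TCP at [277.88, -587.615, 214.592] pointing down, gripper open.
Joint ranges: [-2.53, 2.53], [-0.31, 2.02], [-1.57, 1.55], [0.28, 2.44], [-1.29, 4.43], [0.15, 1.84], [-2.92, 2.92]. Speed limits (rad/s): [2.57, 2.57, 3.14, 3.14, 3.14, 3.14, 3.14].

INTERFACE

Orientations are given as a rotation vector (axis times angle).
In Python, from cell import robot, grip, kin, viewer gives the robot as it stands. Calls block until the motion is done:
- robot.movep(position, orientation): joint-space move of the TCP to a pose.
- robot.servo_line(position, feed=150, rotation=None): straight line of the TCP; rotation=None keeps the orientation; feed is the mean speed in mm/s.
- robot.goto_joints(angles): joint-space move.
- grip(opening, newtons=None): opening from 0.0 (shut) to 1.0 (fully open); newtons is the grip in N (None keeps the last); returns when the fingers have stopped.
- robot.hold(seconds).
- kin.ik(position, orientation): joint angles nearest the present ones, or None.
- robot.observe(): the state.
- viewer.read_camera(name): name is "scene" or "top" or "wrist"; returns the picture (420x560x3 uint8, red, green, blue); there is no depth.
- viewer.camera_info(name): a dict with "camera_matrix" (3x3 intrinsics, pixels), "k1" (the pictures are not rectified: a ray, as slopes to the right and down, at radius r is drawn at 1 + k1 r^2 times it, then the intrinsics apply), "R" (3x3) and "t" (3): a world point X has camera coordinates R X + t. Camera axes: x right, y down, z forward; pixel columns grow to the right and rows downward; lengths in mm; the calibration is good to about 2 mm. A picture is of the moment at which its call begins: read the wrist's pose just before it. camera_info takes no time and is no camera call; for the wrist camera it gives the pose at the moment of the call.
A pose or a line that the arm cannot do raises robot.IKError and nothing moves.
- robot.job_done(): hands the job in; it is judged then, once.
Trained networks look in the newest picture that a camera, given by its name, has taken for a name from the list of things; names that differ only in an ending like _2 or _b are one class to them, and where a whole thing is asked for, a point or a joint stands for the part that bears it (a point fixed in the world has none). Each returns a list of dicts, best first, with "confidence" (0 to 1); they miss things now and then, are a little off and sometimes report something else, mostly with a low value. They report only what shows in the picture. A call takes as long as a camera call. They do not tell look-alikes from the thing itself.
- viewer.silhouettes(name, camera): "mask" (420x560 bool, what is visible of it).
- viewer.pinpoint(name, camera): "at" ([x, y, z] in mm, in the coordinates of the camera as it stood for that picture, good to about 4 mm: a listed point, or the origin of a listed thing).
The state is a dict: "t": time; "joints": joint angles; "joint_velocities": joint speeds; "joint_torque": joint torques, N m; "tcp_pos": TCP position; "tcp_rot": TCP orientation; "contact_force": force on the tool from outside, world axes, zero at the start; "wrist_torque": the same for the moment, N m; "grip_width": opening from 0.0 (shut) to 1.0 (fully open); "grip_force": force on a finger pad.
Only numpy, scipy, OpenCV 4.12 (cv2) and the standard library are available. Lean on these libraries where they do the work, as an engineer would, in place of code of your own. Each camera call takes 0.05 s, during which the arm holds its last target. There are 200 camera calls.

TASK

The right end panel of the white flat-pack spice rack is still loose because a spice jar stands on its cam lock. Lift that jar off and stand it upright on the worktop, then use the screwdriver to turn the cam clockwise as far as it goes, so that the panel is drawn up tight, and leave the screwdriver standing blade down in the small blue utensil pot. Leave the other two jars where they stand, and do not knock over or push about the dip bowl, tumbler or tea light.

Things in the scene. Friction and masses are not known exactly. Their poses are not given: they have to be found in the camera images.
- rack: White half-built spice rack; does not slide. Origin on the worktop under its base board's centre, z up. Board 110 (x) x 260 (y) mm, upper face 22 mm up. The end panel at +y is fixed, 104 mm tall; a slat along the far edge (x 43 to 55 mm) is 60 mm tall. Cam lock at x 0, y -96 mm in the upper face. The three jars stand on the board in any order, 75 and 90 mm apart; one hides the cam.
- cam_slot (a point): Centre of the cam's straight screwdriver slot at its upper edge, 0.5 mm below the board's upper face. Steel disc, 27 mm diameter, vertical axis, flush in the board; a red dot beside the slot. The slot runs along this frame's x axis (z up) and turns with the cam: 16.5 mm long, 5.4 mm wide, 8 mm deep, closed at both ends.
- panel_top (a point): Middle of the top edge of the loose right end panel, 104 mm above the worktop; panel 114 mm (x) by 16 mm (y). At the start a gap of about 6 mm is open between it and the end of the base board; the cam closes it.
- cam (a joint): Angle of the cam disc in rad, growing clockwise as seen from above: starts between 0 and 0.4, stops at 2.2. Turning it draws the loose end panel in by 3.2 mm per rad; at the stop the gap is closed. Takes 0.05 to 0.08 N m and stays where it is left.
- screwdriver: Flat screwdriver, 200 mm, 0.11 kg, orange handle, black collar. Origin on its axis at the centre of the round handle (85 mm long, 30 mm thick; x -42 to 42 mm, from 28 mm on a hexagonal collar), x towards the blade. Shaft 7 mm thick; blade 11 mm wide (y), 2.2 mm thick (z), 14 mm long, its end at x 157.5 mm. Starts lying level, axis 15 mm up, blade to the robot's left. Balances at the handle.
- screwdriver_tip (a point): Middle of the end of the screwdriver's blade (same axes as screwdriver).
- pot: Small heavy blue stoneware utensil pot, empty, does not move. Origin at the centre of its underside, z up. 105 mm tall, 58 to 65 mm outside diameter, inside 47 mm at the floor and 53 mm at the mouth; inner floor 8 mm up. A screwdriver dropped in leans up to about 25 degrees, all of its handle above the rim.
- pot_mouth (a point): Centre of the pot's mouth, at rim height.
- spice_red: Closed spice jar with a red cap, 45 mm diameter, 106 mm tall, 0.11 kg; its top 20 mm are the cap, of full diameter. Origin at the centre of its underside, z up. Stands on the rack's base board at the start.
- spice_dark: Closed spice jar with a dark brown cap and green label, 44 mm diameter, 105 mm tall, 0.11 kg; its top 20 mm are the cap, of full diameter. Origin at the centre of its underside, z up. Stands on the rack's base board at the start.
- spice_green: Closed spice jar with a grey-white cap, 44 mm diameter, 109 mm tall, 0.11 kg; its top 20 mm are the cap, of full diameter. Origin at the centre of its underside, z up. Stands on the rack's base board at the start.
- dip_bowl: Bystander: small white dip bowl, 82 mm across the rim, 34 mm tall; loose. Origin at the centre of its underside.
- tea_light: Bystander: tea light, 38 mm diameter, 15 mm tall; loose. Origin at the centre of its underside.
- tumbler: Bystander: cream plastic tumbler, 72 mm diameter, 85 mm tall; loose. Origin at the centre of its underside.
Mind the look-alikes: they are no part of the job. Leave any purple look-alike of the spice_green alone.

How it is judged (in metres and radians):
On the way, in this order (a step that is already met when the one before it is completed fails the run):
1. no jar stands on the cam lock any more (horizontal distance between each of spice_red, spice_dark, spice_green and cam_slot above 0.06 m), for 0.2 s.
2. the cam has been turned to its stop with the screwdriver's blade in its slot (value of joint cam above 1.95 rad and distance between screwdriver_tip and cam_slot below 0.014 m), for 0.1 s.
At the end, for the whole second after the job is handed in: Cam above 1.95 (stop 2.2); the jar from the cam upright (0.15 rad) and still on the worktop, over 60 mm from the cam; the other jars upright within 30 mm of their places; the screwdriver at rest in the pot, blade end inside it below 50 mm (all of step 1 and ((height (world z) of spice_red between -0.008 and 0.008 m and angle between each of spice_red, spice_dark, spice_green's own z axis and vertical below 0.15 rad and linear speed of spice_red below 0.02 m/s and distance of each of spice_dark, spice_green from where it was at the start of the episode below 0.03 m) or (height (world z) of spice_dark between -0.008 and 0.008 m and angle between each of spice_dark, spice_red, spice_green's own z axis and vertical below 0.15 rad and linear speed of spice_dark below 0.02 m/s and distance of each of spice_red, spice_green from where it was at the start of the episode below 0.03 m) or (height (world z) of spice_green between -0.008 and 0.008 m and angle between each of spice_green, spice_red, spice_dark's own z axis and vertical below 0.15 rad and linear speed of spice_green below 0.02 m/s and distance of each of spice_red, spice_dark from where it was at the start of the episode below 0.03 m)) and value of joint cam above 1.95 rad and horizontal distance between screwdriver_tip and pot_mouth below 0.028 m and height (world z) of screwdriver_tip below 0.05 m and linear speed of screwdriver below 0.03 m/s); the robot touches nothing.
It fails at once if a spice jar was tipped over (angle between any of spice_red, spice_dark, spice_green's own z axis and vertical above 0.6 rad).
It fails at once if the dip bowl, tumbler or tea light was pushed about or knocked over (distance of any of dip_bowl, tumbler, tea_light from where it was at the start of the episode above 0.03 m or angle between tumbler's own z axis and vertical above 0.5 rad).
It also fails if it takes over 72 s, if anything falls off the work surface, if the arm or the gripper's body presses on something with over 40 N, if the wrist force passes 120 N, or if a joint passes its speed limit or range.

## Working session

There is one attempt and no reset: what is moved stays moved. The work goes in short steps, each a Python script; the robot and the scene stay as the last script left them, time stands still between calls to the robot, and variables do not carry over. Pictures are saved under pics/ and viewed, at most 10 in all, crops included, and the job is handed in when it is done.

```bash
ls; mkdir -p pics
cat > h.py <<'E'
import numpy as np, cv2
from scipy.spatial.transform import Rotation as Ro
from cell import robot, grip, kin, viewer
def pic(cam,fn=None):
    info=viewer.camera_info(cam); im=viewer.read_camera(cam)
    if fn: cv2.imwrite('pics/'+fn,im[:,:,::-1])
    return im,info
def proj(X,i):
    c=np.array(i['R'])@np.array(X,float)+np.array(i['t']); s=c[:2]/c[2]; s=s*(1+i['k1']*(s@s))
    K=np.array(i['camera_matrix']); return K[:2,:2]@s+K[:2,2]
def ray(uv,i):
    K=np.array(i['camera_matrix']); d=np.linalg.solve(K[:2,:2],np.array(uv,float)-K[:2,2]); s=d.copy()
    for _ in range(20): s=d/(1+i['k1']*(s@s))
    R=np.array(i['R']); return -R.T@np.array(i['t']), R.T@np.r_[s,1]
def atz(uv,z,i):
    o,d=ray(uv,i); return o+d*(z-o[2])/d[2]
def world(p,i): return np.array(i['R']).T@(np.array(p)-np.array(i['t']))
def down(yaw):  # tool z down, tool y (closing line) at angle yaw+90 in world; tool x at yaw
    c,s=np.cos(yaw),np.sin(yaw)
    return Ro.from_matrix(np.array([[c,s,0],[s,-c,0],[0,0,-1.]])).as_rotvec()
E
cat > a.py <<'E'
from h import *
np.set_printoptions(precision=1,suppress=True)
for cam in ('top','scene'):
    im,i=pic(cam,cam+'0.png')
    for n in ['rack','panel_top','cam_slot','screwdriver','screwdriver_tip','pot','pot_mouth','spice_red','spice_dark','spice_green','dip_bowl','tea_light','tumbler']:
        for d in viewer.pinpoint(n,cam):
            w=world(d['at'],i); print(cam,n,round(d['confidence'],2),w,proj(w,i))
print(robot.observe())
E
python3 a.py
```

```text
pics
top rack 0.83 [618.  126.5   0.7] [255.4 165.4]
top panel_top 0.89 [628.3 -13.8 107.3] [322.8 149.1]
top screwdriver 0.59 [ 432.2 -194.2   15.4] [404.9 251.7]
top screwdriver_tip 0.95 [369.5 -46.3  18.3] [335.4 281.4]
top screwdriver_tip 0.26 [ 554.6 -202.    -2.5] [405.4 195.9]
top screwdriver_tip 0.2 [ 668.8 -181.    -1.8] [394.7 145. ]
top pot 0.8 [420.5 193.3   0.1] [222.3 255.8]
top pot_mouth 0.68 [425.7 193.5 105.8] [214.7 251. ]
top spice_red 0.72 [622.3 106.4  24.9] [264.1 161.1]
top spice_dark 0.91 [604.2 204.6  21.9] [218.3 169.3]
top spice_green 0.65 [ 563.4 -200.6   -1.2] [404.8 191.9]
top dip_bowl 0.76 [384.  277.8  -2. ] [183.  272.1]
top tea_light 0.75 [ 559.6 -201.6    1. ] [405.6 193.4]
top tumbler 0.68 [ 670.9 -181.4    1.1] [395.1 143.7]
scene rack 0.62 [623.4 126.1  -0.7] [297.  206.6]
scene rack 0.23 [ 436.3 -191.7   17.8] [293.1 342.2]
scene panel_top 0.62 [629.5 -15.2 105.8] [331.7 216.5]
scene screwdriver 0.95 [ 436.5 -189.5   21.7] [292.7 340.4]
scene screwdriver_tip 0.92 [370.5 -48.5  19.1] [233.1 298.3]
scene pot 0.55 [424.3 198.9  -0.2] [214.3 215.8]

[... 285 characters left out ...]
reen 0.92 [629.5  32.8  20.2] [318.2 225.7]
scene spice_green 0.72 [ 562.8 -196.5    1.7] [347.6 319.5]
scene dip_bowl 0.63 [387.1 281.4  -2.2] [189.3 200.2]
scene tea_light 0.55 [ 559.3 -196.5    2.2] [346.2 320.1]
scene tumbler 0.65 [ 676.4 -178.7   -1.7] [386.5 290.7]
{'t': 1.4, 'joints': array([ 1.1,  0.5, -0. ,  1.6,  0. ,  1.1, -0.1]), 'joint_velocities': array([ 0.,  0.,  0., -0., -0.,  0.,  0.]), 'joint_torque': array([ -0. , -52. ,  -0. , -24.4,  -0.1,   0. ,   0. ]), 'tcp_pos': array([ 277.9, -587.6,  214.6]), 'tcp_rot': array([ 3.1,  0.7, -0. ]), 'contact_force': array([ 0.1, -0.1, -0.2]), 'wrist_torque': array([ 0., -0., -0.]), 'grip_force': 0.0, 'grip_width': 1.0001834487151418}
```

```bash
cd pics; python3 -c "
import cv2
cv2.imwrite('top_c.png',cv2.resize(cv2.imread('top0.png')[90:310,150:450],(800,586),interpolation=2))
cv2.imwrite('scene_c.png',cv2.resize(cv2.imread('scene0.png')[130:370,160:440],(700,600),interpolation=2))"
```

```text
(no output)
```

View pics/top_c.png

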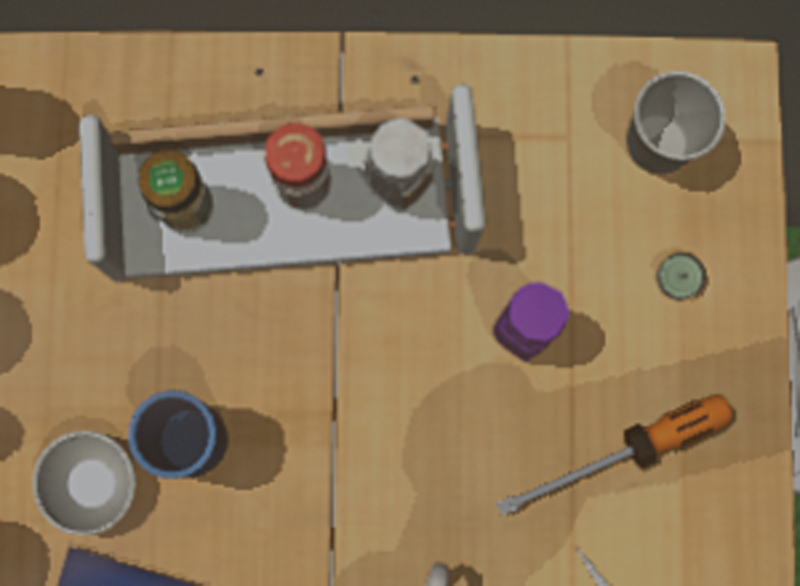

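View pics/scene_c.png

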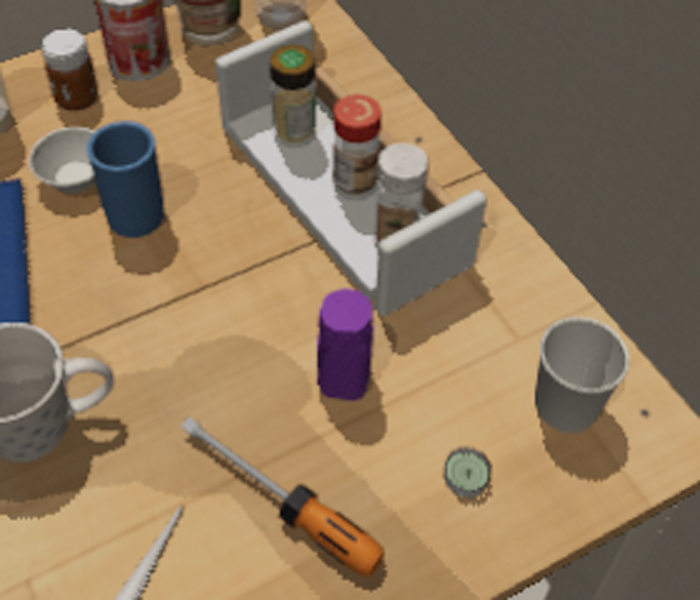

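The white-capped jar at (300,146) in the top picture stands next to the loose panel, so it should be spice_green and the one on the cam. The candidates that could be confused with it are:
- The purple look-alike at top (350,210).
- The red jar at (261,148).
- The dark jar at (213,158).
- A white-capped jar at the back left in scene (186,148), not on the rack.

I'll check the choice with the wrist camera.

```bash
cat > b.py <<'E'
from h import *
np.set_printoptions(precision=2,suppress=True)
i=viewer.camera_info('wrist'); st=robot.observe()
Rt=Ro.from_rotvec(st['tcp_rot']).as_matrix(); R=np.array(i['R']); 
print('cam in tool',Rt.T@(-R.T@np.array(i['t'])-st['tcp_pos']),'fwd in tool',Rt.T@R[2],'f',np.array(i['camera_matrix'])[0,0])
P=np.array([620,33,260.])
best=min(((kin.ik(P,down(y)),y) for y in (1.63,-1.51)),key=lambda q:9 if q[0] is None else abs(q[0]-st['joints']).max())
print(best)
robot.movep(P,down(best[1]))
im,i=pic('wrist','w1.png')
for n in ['spice_green','spice_red','panel_top','rack','spice_dark']:
    for d in viewer.pinpoint(n,'wrist'):
        w=world(d['at'],i); print(n,round(d['confidence'],2),w,proj(w,i))
print(robot.observe()['t'])
E
python3 b.py
```

```text
cam in tool [  65.37   -0.31 -169.99] fwd in tool [-0.23  0.    0.97] f 368.0544916413717
(array([ 0.36,  0.47, -0.65,  1.6 ,  0.3 ,  1.18, -0.29]), 1.63)
spice_green 0.81 [629.55  33.26  20.91] [282.27 181.13]
spice_green 0.79 [515.96 -71.47  -2.24] [186.   256.03]
spice_red 0.7 [628.15 110.1   17.73] [285.3  110.82]
panel_top 0.72 [632.1  -19.55 105.03] [283.44 251.35]
rack 0.78 [622.04 124.14   0.08] [280.19  98.26]
spice_dark 0.94 [606.   208.38  26.4 ] [269.87  11.45]
4.2167
```

View pics/w1.png

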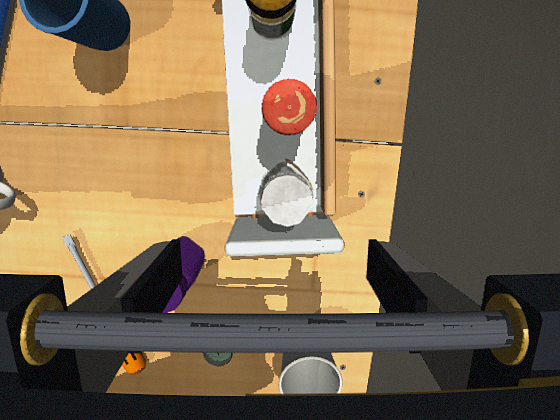

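The white-capped jar at (287,200) stands between the red jar at (290,107) and the loose panel at (285,245). The purple look-alike is off the rack at (190,270). So the target is spice_green.

```bash
cat > c.py <<'E'
from h import *
np.set_printoptions(precision=2,suppress=True)
i=viewer.camera_info('wrist')
w=atz((287.5,200),131,i); print('cap',w)
J=(w[:2]+[629.5,33.1])/2; o=down(1.63)
grip(0.7,15)
robot.movep([*J,150],o); robot.servo_line([*J,102],100)
print(grip(0.0,20)); s=robot.observe(); print(s['grip_width'],s['grip_force'],s['contact_force'])
robot.servo_line([*J,250],200)
s=robot.observe(); print(s['grip_width'],s['contact_force'],s['t'])
robot.movep([510,50,235],o)
im,i=pic('wrist')
robot.servo_line([510,50,100],200); robot.servo_line([510,50,81.5],40)
s=robot.observe(); print(s['contact_force'],s['t'])
grip(0.7); robot.servo_line([510,50,200],250)
# look at the cam
robot.movep([628,-30,150],o)
im,i=pic('wrist','w2.png')
for n in ['cam_slot','panel_top','rack','spice_green']:
    for d in viewer.pinpoint(n,'wrist'):
        w=world(d['at'],i); print(n,round(d['confidence'],2),w,proj(w,i))
print(robot.observe()['t'],robot.observe()['tcp_pos'])
E
python3 c.py
```

```text
cap [631.3   36.18 131.  ]
False
0.5014383755828078 19.19097974896431 [-0.35  0.25  1.59]
0.5021432510340677 [-0.22 -0.03 -1.93] 7.25
[ 0.59 -0.51  0.02] 9.2917
cam_slot 0.91 [628.13  30.17  21.47] [280.75 131.41]
panel_top 0.59 [631.1  -18.51 105.37] [282.51 217.78]
spice_green 0.61 [514.09  47.6   -1.77] [147.55 102.63]
spice_green 0.59 [515.27 -70.14  -5.17] [151.73 234.27]
11.275 [627.66 -28.9  150.81]
```

View pics/w2.png

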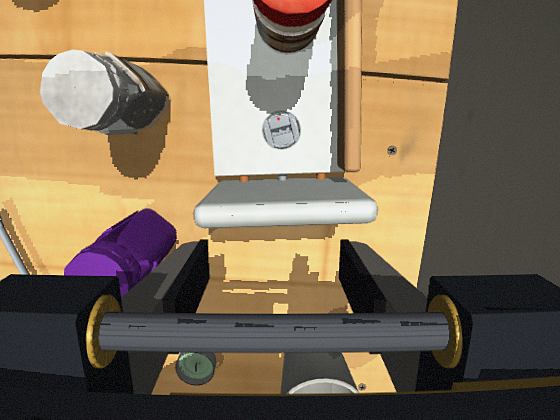

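The jar stands upright on the worktop at (90,90), and the cam is now uncovered at (282,130) with its slot nearly horizontal in the picture. I'll take a closer view for accuracy.

```bash
cat > d.py <<'E'
from h import *
np.set_printoptions(precision=2,suppress=True)
o=down(1.63)
robot.servo_line([628,-55,75],200)
im,i=pic('wrist','w3.png')
for n in ['cam_slot','panel_top']:
    for d in viewer.pinpoint(n,'wrist'):
        w=world(d['at'],i); print(n,round(d['confidence'],2),w,proj(w,i))
        if n=='cam_slot': c=proj(w,i)
x,y=(int(v) for v in c); x=max(x,50);y=max(y,40)
x0,y0=x-50,y-40; print('crop',x0,y0)
cv2.imwrite('pics/w3c.png',cv2.resize(im[y0:y0+80,x0:x0+100,::-1],None,fx=7,fy=7,interpolation=cv2.INTER_NEAREST))
print(robot.observe()['t'])
E
python3 d.py
```

```text
cam_slot 0.76 [627.32  29.48  21.26] [280.27  91.22]
panel_top 0.78 [630.07 -22.72 103.51] [282.61 210.49]
crop 230 51
11.9667
```

View pics/w3c.png

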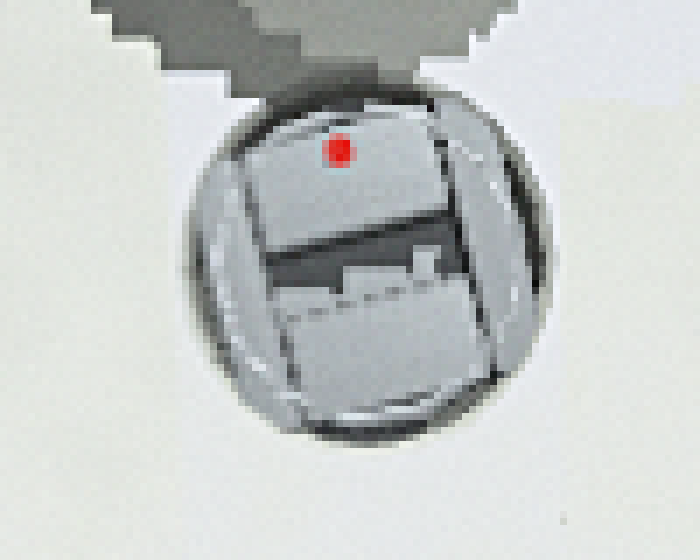

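```bash
cat > e.py <<'E'
from h import *
np.set_printoptions(precision=2,suppress=True)
i=viewer.camera_info('wrist')
f=lambda u,v:atz((230+u/7,51+v/7),21.5,i)
a,b=f(265,258),f(455,212); a2,b2=f(285,318),f(470,278); 
print('slot',f(370,267),(a+b+a2+b2)/4,np.degrees(np.arctan2(*(b-a)[[1,0]])),np.degrees(np.arctan2(*(b2-a2)[[1,0]])),np.linalg.norm(b-a))
st=robot.observe()
robot.servo_line([628,-55,160],250)
o=down(1.98)
robot.movep([395,-110,150],o)
im,i=pic('wrist','w4.png')
for n in ['screwdriver','screwdriver_tip']:
    for d in viewer.pinpoint(n,'wrist'):
        w=world(d['at'],i); print(n,round(d['confidence'],2),w,proj(w,i))
m=viewer.silhouettes('screwdriver','wrist')
for k in m[:2]:
    ys,xs=np.nonzero(k['mask']); print(k['confidence'],len(xs),xs.min(),xs.max(),ys.min(),ys.max())
np.save('m.npy',m[0]['mask'])
k=m[0]['mask']; ys,xs=np.nonzero(k); lo=ys.min()
for y in range(lo,ys.max(),12):
    q=np.nonzero(k[y])[0]
    if len(q): print(y,q.min(),q.max(),atz((q.mean(),y),15,i))
t=int(np.nonzero(k[lo])[0].mean())
x0=max(t-50,0);y0=max(lo-15,0); print('crop',x0,y0)
c=cv2.resize(im[y0:y0+80,x0:x0+100,::-1],None,fx=5,fy=5,interpolation=cv2.INTER_NEAREST)
full=cv2.resize(im[:,:,::-1],(300,225)); C=np.zeros((400,800,3),np.uint8); C[:c.shape[0],:c.shape[1]]=c; C[:225,500:]=full
cv2.imwrite('pics/w4c.png',C)
print(robot.observe()['t'])
E
python3 e.py
```

```text
slot [629.69  31.11  21.5 ] [629.57  31.14  21.5 ] 16.75561097171855 15.430328071223016 16.364665531532907
screwdriver 0.89 [ 434.11 -188.73   12.51] [276.97 294.56]
screwdriver_tip 0.63 [374.12 -45.07  16.64] [280.01 118.98]
0.89 3202 258 296 122 313
122 272 282 [372.86 -48.21  15.  ]
134 271 282 [376.32 -57.16  15.  ]
146 272 281 [380.19 -66.06  15.  ]
158 272 280 [383.73 -75.23  15.  ]
170 273 279 [387.7  -84.36  15.  ]
182 274 280 [392.49 -93.27  15.  ]
194 273 281 [ 396.58 -102.65   15.  ]
206 273 280 [ 400.34 -112.34   15.  ]
218 273 280 [ 404.55 -122.01   15.  ]
230 273 280 [ 408.83 -131.83   15.  ]
242 273 281 [ 413.58 -141.65   15.  ]
254 260 293 [ 417.61 -151.98   15.  ]
266 259 296 [ 422.93 -161.98   15.  ]
278 265 290 [ 427.53 -172.52   15.  ]
290 262 292 [ 431.81 -183.45   15.  ]
302 261 294 [ 437.02 -194.24   15.  ]
crop 227 107
13.6083
```

View pics/w4c.png

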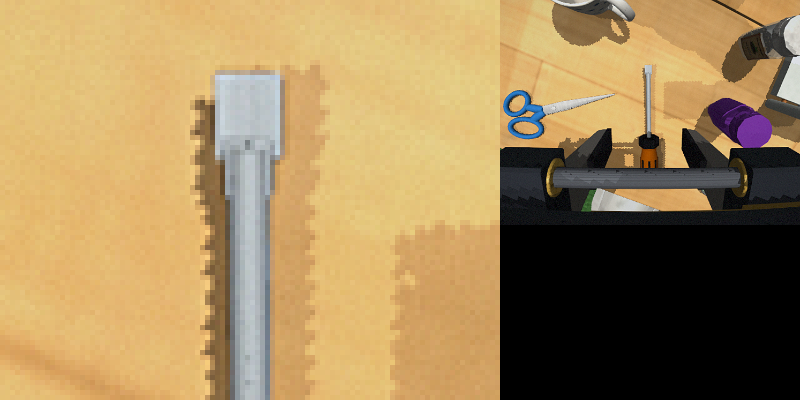

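The scissors and mug stay clear. At crop (215-280, 75-155) the blade shows its full 11 mm width from above, so the blade's width runs along tool y at pickup. Next I'll check that the arm can reach the whole sequence.

```bash
cat >> h.py <<'E'
Ry=lambda a:Ro.from_euler('y',a,degrees=True)
def tool(yaw,th): return Ro.from_rotvec(down(np.radians(yaw)))*Ry(th)
K=9.; G=-8.; TH=30.          # axis is K behind the TCP, gripped at screwdriver x=G, tilt TH
XS=Ry(-TH).apply([1,0,0])    # blade direction in the tool frame
def tcp_for_tip(tip,yaw,phi):
    R=tool(yaw,TH-phi); xs=R.apply(XS)
    return np.array(tip)-xs*(157.5-G)+R.apply([0,0,K]), R.as_rotvec(), xs
POT=np.array([423.5,195.]); CEN=np.array([435.2,-190.9,15]); AZ=113.55
SLOT=np.array([629.6,31.1,21.5]); SA=16.
E
cat > f.py <<'E'
from h import *
np.set_printoptions(precision=2,suppress=True)
tip0=CEN+157.5*np.r_[np.cos(np.radians(AZ)),np.sin(np.radians(AZ)),0]
p,o,_=tcp_for_tip(tip0,AZ,0); print('pick',p,kin.ik(p,o))
for ps in (113,90,60,150,180,-150,0,-90):
    u=np.r_[np.cos(np.radians(ps)),np.sin(np.radians(ps)),0]
    p,o,xs=tcp_for_tip(np.r_[POT,14]+10*u,ps,75); a=kin.ik(p,o); b=kin.ik(p-xs*150,o)
    lean=tool(ps,23); ax=lean.apply([0,0,1]); q=np.r_[POT,8]+18*u-ax*150
    c=kin.ik(q,lean.as_rotvec()); d=kin.ik(q-ax*150,lean.as_rotvec())
    print(ps,a,b is not None,c,d is not None)
for y in (106,70,30,0,-20,-40): print(y,kin.ik(SLOT+[0,0,140],down(np.radians(y))),kin.ik(SLOT+[0,0,140],down(np.radians(y-180))))
E
python3 f.py
```

```text
pick [ 436.6  -194.11    7.21] [ 1.03  0.87 -0.66  1.79  0.19  1.04  0.74]
113 [-0.18  0.65 -0.91  2.    1.04  1.56 -1.22] True [ 0.6   0.52 -0.93  2.02  0.02  0.84  0.12] True
90 [-0.2   0.7  -0.82  1.85  0.82  1.65 -1.39] True [ 0.66  0.39 -0.92  2.17 -0.14  0.65 -0.1 ] True
60 [-0.16  0.75 -0.72  1.71  0.55  1.71 -1.63] True [ 0.62  0.21 -0.91  2.34 -0.3   0.4  -0.51] True
150 [-0.34  0.37 -0.67  2.29  1.29  1.08 -0.91] True [ 0.45  0.7  -0.97  1.81  0.25  1.15  0.46] True
180 None True [ 0.31  0.79 -1.01  1.7   0.42  1.35  0.75] True
-150 None True [ 0.19  0.84 -1.06  1.67  0.59  1.48  1.05] True
0 [ 0.    0.7  -0.51  1.68 -0.04  1.54 -2.08] True [-0.9   0.06  0.14  2.44  0.67  0.43 -2.91] True
-90 [ 0.96  0.88 -1.37  2.19  0.19  0.51  2.77] True [ 0.08  0.83 -1.22  1.86  0.92  1.52  1.65] True
106 [ 0.43  0.63 -0.76  1.66  0.48  1.05 -0.2 ] [ 0.68  0.91 -1.28  1.65  0.91  1.29  2.65]
70 [ 0.32  0.57 -0.59  1.67  0.36  1.01 -0.74] [ 0.65  0.84 -1.18  1.65  0.82  1.23  2.08]
30 [ 0.22  0.54 -0.45  1.68  0.27  0.99 -1.36] [ 0.6   0.77 -1.07  1.65  0.73  1.17  1.44]
0 [ 0.15  0.52 -0.34  1.68  0.2   0.97 -1.84] [ 0.56  0.73 -0.99  1.65  0.66  1.13  0.96]
-20 [ 0.1   0.51 -0.28  1.69  0.16  0.97 -2.15] [ 0.53  0.7  -0.93  1.66  0.62  1.11  0.65]
-40 [ 0.06  0.5  -0.21  1.69  0.13  0.96 -2.47] [ 0.5   0.67 -0.87  1.66  0.57  1.09  0.33]
```

```bash
cat > g.py <<'E'
from h import *
np.set_printoptions(precision=2,suppress=True)
tip0=CEN+157.5*np.r_[np.cos(np.radians(AZ)),np.sin(np.radians(AZ)),0]
p,o,_=tcp_for_tip(tip0,AZ,0); tz=Ro.from_rotvec(o).apply([0,0,1])
grip(0.6,25)
robot.movep(p-tz*80,o); robot.servo_line(p,120)
s=robot.observe(); print(s['contact_force'],s['tcp_pos']-p)
print(grip(0.0,30)); s=robot.observe(); print(s['grip_width']*92,s['grip_force'],s['contact_force'])
robot.servo_line(p+[0,0,200],250)
u=np.r_[np.cos(np.radians(113)),np.sin(np.radians(113)),0]
p,o,xs=tcp_for_tip(np.r_[POT,14]+10*u,113,75)
robot.movep(p-xs*150,o)
s=robot.observe(); print(s['grip_width']*92,s['contact_force'],s['t'])
im,i=pic('wrist','w5.png')
for n in ['pot','pot_mouth','screwdriver_tip','screwdriver']:
    for d in viewer.pinpoint(n,'wrist'):
        w=world(d['at'],i); print(n,round(d['confidence'],2),w,proj(w,i))
tip=p-xs*150-Ro.from_rotvec(o).apply([0,0,K])+xs*(157.5-G); print('tip expected',tip,proj(tip,i))
im,i=pic('scene','s5.png')
for n in ['screwdriver_tip','screwdriver','pot_mouth']:
    for d in viewer.pinpoint(n,'scene'):
        w=world(d['at'],i); print(n,round(d['confidence'],2),w,proj(w,i))
print(proj(tip,i))
A=cv2.imread('pics/w5.png');B=cv2.imread('pics/s5.png')[50:350,130:420]
cv2.imwrite('pics/ws5.png',np.hstack([cv2.resize(A,(400,300)),cv2.resize(B,(290,300))]))
E
python3 g.py
```

```text
[ 0.15 -0.24 -0.49] [ 0.74 -0.3   0.79]
False
29.305069106826426 30.000467598438263 [ 0.25 -0.28  1.9 ]
29.342423669049115 [-0.11 -0.14 -0.65] 18.525
pot 0.5 [449.27 133.59 308.19] [273.37 241.32]
screwdriver 0.63 [449.83 137.93 310.62] [278.19 242.36]
tip expected [434.76 168.47 158.89] [274.23  -6.89]
screwdriver_tip 0.94 [433.19 166.75 162.78] [213.45 176.73]
screwdriver 0.77 [451.06 128.19 317.67] [218.65 127.45]
pot_mouth 0.56 [423.12 194.77 104.1 ] [208.39 188.6 ]
[214.07 177.26]
```

View pics/ws5.png

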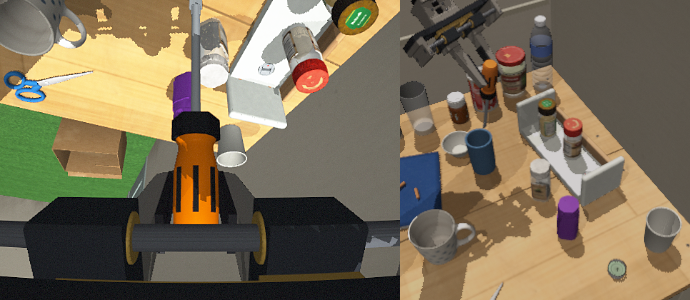

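The screwdriver is held as modelled, with its tip about 3 mm from where I expected it. The pot is centred near (423,195), as assumed. Next I insert it and let go.

```bash
cat > i.py <<'E'
from h import *
np.set_printoptions(precision=2,suppress=True)
u=np.r_[np.cos(np.radians(113)),np.sin(np.radians(113)),0]
p,o,xs=tcp_for_tip(np.r_[POT,14]+10*u,113,75)
robot.servo_line(p-xs*50,200); print(robot.observe()['contact_force'])
robot.servo_line(p,80); s=robot.observe(); print(s['contact_force'],s['tcp_pos']-p)
grip(0.65); tz=Ro.from_rotvec(o).apply([0,0,1])
robot.servo_line(p-tz*130,250)
lean=tool(113,23); ax=lean.apply([0,0,1]); q=np.r_[POT,8]+18*u-ax*150
robot.movep(q-ax*110,lean.as_rotvec())
for cam in ('scene','top','wrist'):
  im,i=pic(cam,cam+'6.png')
  for n in ['screwdriver_tip','screwdriver','pot_mouth']:
    for d in viewer.pinpoint(n,cam)[:2]:
        w=world(d['at'],i); print(cam,n,round(d['confidence'],2),w,proj(w,i))
  m=viewer.silhouettes('screwdriver',cam)
  if m: np.save(f'm_{cam}.npy',m[0]['mask']); print(m[0]['confidence'],m[0]['mask'].sum())
print('pred centre',np.r_[POT,8]+18*u-ax*157.5,robot.observe()['t'])
A=cv2.imread('pics/wrist6.png');B=cv2.imread('pics/scene6.png')[100:300,130:330]
cv2.imwrite('pics/ws6.png',np.hstack([cv2.resize(A,(480,360)),cv2.resize(B,(300,360))]))
E
python3 i.py
```

```text
[ 0.96  0.17 -1.47]
[ 0.61 -0.75 -1.27] [0.1  0.09 0.02]
scene screwdriver 0.82 [438.92 156.23 154.24] [218.21 181.58]
scene screwdriver 0.28 [423.22 200.76   0.92] [213.53 215.16]
scene pot_mouth 0.84 [423.26 196.08 105.14] [208.18 187.91]
0.64 319
top screwdriver_tip 0.6 [414.32 215.67   9.84] [211.11 258.34]
top screwdriver 0.63 [437.51 151.4  151.86] [233.84 243.66]
top pot_mouth 0.66 [426.07 192.5  106.01] [215.19 250.77]
0.8 517
wrist screwdriver_tip 0.81 [414.24 221.13  13.06] [275.16 170.53]
wrist screwdriver 0.83 [437.   161.52 149.51] [272.76 202.2 ]
wrist pot_mouth 0.96 [419.95 194.95 105.08] [270.06 170.97]
0.91 2301
pred centre [440.51 154.92 152.98] 23.7833
```

View pics/ws6.png

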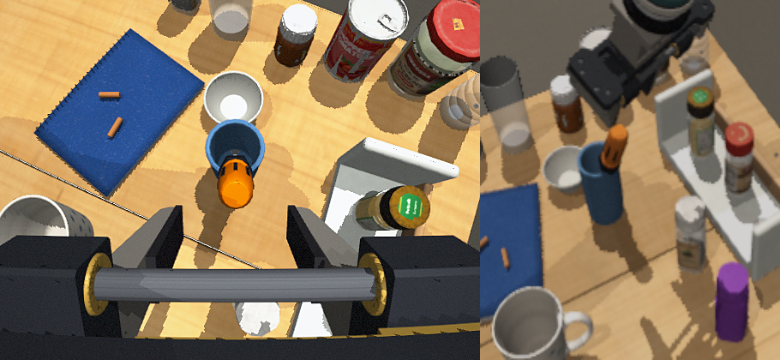

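The screwdriver leans in the pot almost exactly as predicted: its handle end is at wrist-view (237,185) and the pot is under it. Next I regrasp it along its axis, lift it, turn it vertical over the cam and look.

```bash
cat > j.py <<'E'
from h import *
np.set_printoptions(precision=2,suppress=True)
lean=tool(112.5,23.3); ax=lean.apply([0,0,1]); c=np.array([438.8,156,152.3]); q=c+ax*10; r=lean.as_rotvec()
grip(0.6,60)
robot.servo_line(q-ax*90,150,rotation=r); robot.servo_line(q,120)
print(robot.observe()['contact_force'])
grip(0.0,60); s=robot.observe(); print(s['grip_width']*92,s['contact_force'],s['wrist_torque'])
robot.servo_line(q-ax*160,250)
yaw=SA+90
robot.movep(SLOT+[0,0,147.5+130],down(np.radians(yaw)))
robot.servo_line(SLOT+[0,0,147.5+30],200)
robot.hold(0.2)
s=robot.observe(); print(s['tcp_pos'],s['contact_force'],s['wrist_torque'],s['t'],s['joints'][6])
im,i=pic('wrist','w7.png')
for n in ['screwdriver_tip','cam_slot']:
    for d in viewer.pinpoint(n,'wrist')[:2]:
        w=world(d['at'],i); print(n,round(d['confidence'],2),w,proj(w,i))
e=s['tcp_pos']+[0,0,-147.5]; print('nominal tip',proj(e,i),'slot',proj(SLOT,i))
u,v=proj(e,i).astype(int); x0,y0=max(u-60,0),max(v-50,0); print('crop',x0,y0)
c=im[y0:y0+90,x0:x0+110,::-1]; cv2.imwrite('pics/w7c.png',cv2.resize(c,None,fx=6,fy=6,interpolation=cv2.INTER_NEAREST))
im,i=pic('scene','s7.png')
for n in ['screwdriver_tip','screwdriver']:
    for d in viewer.pinpoint(n,'scene')[:1]:
        w=world(d['at'],i); print(n,round(d['confidence'],2),w,proj(w,i),proj(e,i))
E
python3 j.py
```

```text
[-0.44  0.23  0.53]
29.167341724739103 [ 0.84 -0.33  1.69] [-0.32 -0.34 -0.07]
[630.45  31.15 200.77] [-0.13 -0.13 -1.91] [ 0.   -0.11 -0.  ] 28.1667 0.12713089811800873
screwdriver_tip 0.69 [627.98  36.13  56.14] [271.95 193.25]
cam_slot 0.77 [630.07  29.54  22.32] [272.24 193.71]
nominal tip [273.1  198.75] slot [272.21 191.89]
crop 213 148
screwdriver_tip 0.93 [623.85  35.44  52.9 ] [316.34 217.16] [319.7  217.27]
```

View pics/w7c.png

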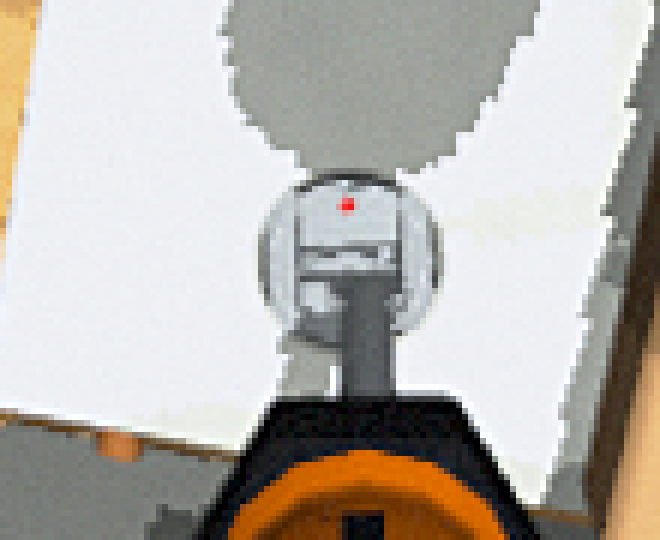

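In the crop the blade is the dark bar at (305-400, 265-285), parallel to the slot at (300-400, 245-270) and just above it. Its end is about 4 mm off the tool axis. I'll correct for that and lower it, watching the force.

```bash
cat >> h.py <<'E'
YAW=SA+90
def goto_tip(tip,yaw,off,feed=60,fix=True):
    """bring the tip (tool-frame offset off from TCP) to 'tip' with tool down at yaw (deg), correcting the steady error"""
    R=Ro.from_rotvec(down(np.radians(yaw))); P=np.array(tip)-R.apply(off)
    robot.servo_line(P,feed,rotation=R.as_rotvec())
    if fix:
        e=P-robot.observe()['tcp_pos']; e=np.clip(e,-2,2); robot.servo_line(P+e,feed,rotation=R.as_rotvec())
def tipnow(off):
    s=robot.observe(); return s['tcp_pos']+Ro.from_rotvec(s['tcp_rot']).apply(off),s
E
cat > k.py <<'E'
from h import *
import sys
np.set_printoptions(precision=2,suppress=True)
i=viewer.camera_info('wrist'); s=robot.observe()
t=atz((213+354/6,148+273/6),s['tcp_pos'][2]-147.5,i)
off=Ro.from_rotvec(s['tcp_rot']).inv().apply(t-s['tcp_pos']); print('tip',t,'off',off); np.save('off.npy',off)
f0=s['contact_force']
for z in (30,24,22,20,18,16.5):
    goto_tip([*SLOT[:2],z],YAW,off,40)
    p,s=tipnow(off); f=s['contact_force']-f0; print(z,p,f,s['wrist_torque'],s['t'])
    if z==24:
        im,i=pic('wrist','w8.png'); u,v=proj(p,i).astype(int); x0,y0=u-35,v-30
        cv2.imwrite('pics/w8c.png',cv2.resize(im[y0:y0+60,x0:x0+80,::-1],None,fx=8,fy=8,interpolation=cv2.INTER_NEAREST)); print('crop',x0,y0,proj(p,i),proj(SLOT,i))
    if f[2]>4: print('blocked'); break
E
python3 k.py
```

```text
tip [627.07  35.33  51.73] off [  4.76  -1.4  147.5 ]
30 [629.74  31.16  30.35] [ 0.3   1.29 -0.11] [-0.   -0.12 -0.  ] 29.4167
24 [630.12  31.13  24.67] [-0.07  0.93  0.92] [ 0.02 -0.05  0.02] 29.9667
crop 237 163 [272.01 193.49] [271.45 192.69]
22 [629.63  31.11  22.14] [-0.11  0.36 -0.39] [ 0.05 -0.01  0.03] 30.5167
20 [629.65  31.15  20.19] [-0.25  1.18  0.43] [0.12 0.03 0.08] 31.0167
18 [629.64  31.1   18.16] [-1.87  1.53  0.02] [ 0.18  0.03 -0.05] 31.5167
16.5 [629.64  31.09  16.57] [-1.03  0.97 -0.82] [0.24 0.01 0.06] 32.0167
```

The blade went 5 mm into the slot without resistance. Now I turn it clockwise.

```bash
cat > l.py <<'E'
from h import *
np.set_printoptions(precision=2,suppress=True)
off=np.load('off.npy'); t0=robot.observe()['wrist_torque'].copy(); tip=[*SLOT[:2],16.3]
yaw=YAW
while yaw>YAW-150:
    yaw-=6
    try: goto_tip(tip,yaw,off,40,fix=False)
    except robot.IKError as e: print('ik',yaw,e); break
    p,s=tipnow(off); dt=s['wrist_torque']-t0
    print(round(yaw-YAW),p-tip,s['contact_force'],dt,round(s['joints'][6],2),round(s['t'],1))
    if abs(dt[2])>0.3 or np.linalg.norm(s['contact_force'])>25: print('stop'); break
E
python3 l.py
```

```text
-6 [0.05 0.42 0.15] [-0.23  0.84 -1.9 ] [ 0.18  0.09 -0.05] 0.04 32.3
-12 [0.12 0.71 0.12] [-1.3   2.51 -1.3 ] [ 0.59  0.05 -0.04] -0.05 32.5
-18 [0.15 0.95 0.09] [-0.9   4.03 -1.64] [ 0.95  0.04 -0.06] -0.15 32.8
-24 [0.27 0.96 0.1 ] [ 0.33  3.02 -2.1 ] [ 1.28 -0.12 -0.06] -0.24 33.0
-30 [0.42 0.69 0.11] [ 0.38  5.36 -1.52] [ 1.42 -0.36 -0.01] -0.33 33.3
-36 [0.51 0.45 0.12] [ 1.74  5.09 -2.34] [ 1.46 -0.64  0.01] -0.43 33.6
-42 [0.52 0.2  0.12] [ 2.6   4.25 -1.69] [ 1.42 -0.8  -0.04] -0.52 33.8
-48 [ 0.59 -0.02  0.15] [ 2.57  4.19 -3.  ] [ 1.32 -0.97 -0.03] -0.62 34.1
-54 [ 0.62 -0.25  0.16] [ 3.21  3.81 -2.41] [ 1.18 -1.19 -0.03] -0.71 34.3
-60 [ 0.53 -0.37  0.14] [ 3.62  3.64 -1.97] [ 1.02 -1.4   0.03] -0.8 34.6
-66 [ 0.53 -0.52  0.13] [ 3.56  2.6  -3.3 ] [ 0.85 -1.49 -0.05] -0.9 34.9
-72 [ 0.51 -0.65  0.17] [ 4.14  2.39 -2.02] [ 0.55 -1.68  0.01] -0.99 35.1
-78 [ 0.42 -0.65  0.17] [ 4.41  0.69 -1.9 ] [ 0.31 -1.71  0.05] -1.09 35.4
-84 [ 0.37 -0.8   0.16] [ 4.27  0.38 -2.45] [-0.05 -1.8  -0.01] -1.18 35.6
-90 [ 0.31 -0.85  0.14] [ 4.41 -0.57 -1.85] [-0.34 -1.86  0.04] -1.27 35.9
-96 [ 0.24 -0.93  0.12] [ 4.04 -1.46 -1.11] [-0.71 -1.81  0.03] -1.37 36.1
-102 [ 0.13 -1.1   0.12] [ 4.78 -2.49 -1.98] [-0.98 -1.83 -0.02] -1.46 36.4
-108 [ 0.04 -1.26  0.11] [ 4.27 -2.68 -1.25] [-1.09 -1.71 -0.02] -1.56 36.7
-114 [-0.1  -1.35  0.09] [ 3.35 -3.34 -0.48] [-1.35 -1.61 -0.01] -1.65 36.9
-120 [-0.27 -1.5   0.05] [ 3.56 -2.75  0.26] [-1.36 -1.6  -0.01] -1.75 37.2
-126 [-0.39 -1.6   0.04] [ 4.47 -4.01 -0.45] [-1.58 -1.35 -0.06] -1.84 37.4
-132 [-0.57 -1.7   0.  ] [ 3.75 -3.09  0.39] [-1.63 -1.3   0.01] -1.93 37.7
-138 [-0.69 -1.74  0.01] [ 3.35 -5.09  0.96] [-1.83 -1.11 -0.02] -2.03 38.0
-144 [-0.87 -1.82 -0.01] [ 2.4  -4.04  0.43] [-1.87 -0.98  0.01] -2.12 38.2
-150 [-0.73 -1.63  0.01] [ 2.57 -4.22  1.58] [-1.89 -1.01  0.04] -2.21 38.5
```

```bash
cat > m.py <<'E'
from h import *
np.set_printoptions(precision=2,suppress=True)
off=np.load('off.npy'); p,s=tipnow(off)
im,i=pic('wrist','w9.png')
for n in ['screwdriver_tip','cam_slot','panel_top']:
    for d in viewer.pinpoint(n,'wrist')[:2]:
        w=world(d['at'],i); print(n,round(d['confidence'],2),w,proj(w,i))
print('tip nominal',proj(p,i),'slot',proj(SLOT,i),s['grip_width']*92)
u,v=proj(SLOT,i).astype(int); x0,y0=u-40,v-40
A=cv2.resize(im[y0:y0+75,x0:x0+80,::-1],None,fx=5,fy=5,interpolation=cv2.INTER_NEAREST)
B=cv2.imread('pics/w8c.png')
im2,i2=pic('top','t9.png'); C0=cv2.imread('pics/top0.png')
print('panel top0/9',proj([630,-20,104],i2))
c=lambda I:cv2.resize(I[115:190,290:345],None,fx=3.5,fy=3.5,interpolation=cv2.INTER_NEAREST)
C=np.zeros((600,800,3),np.uint8); C[:375,:400]=A; b=cv2.resize(B,(400,300)); C[:300,400:]=b
c1,c2=c(C0),c(im2[:,:,::-1]); h,w=c1.shape[:2]; h=min(h,225)
C[375:375+h,:w]=c1[-h:]; C[375:375+h,250:250+w]=c2[-h:]
for d in viewer.pinpoint('panel_top','top'): print('top panel',world(d['at'],i2))
S=cv2.imread('pics/scene0.png'); im3,i3=pic('scene'); k=lambda I:cv2.resize(I[200:260,300:345],(150,200))
C[400:600,500:650]=k(S); C[400:600,650:]=k(im3[:,:,::-1])
cv2.imwrite('pics/m.png',C); print('crop',x0,y0)
E
python3 m.py
```

```text
screwdriver_tip 0.87 [629.91  30.21  17.63] [271.05 192.99]
cam_slot 0.79 [627.56  31.51  20.93] [271.83 196.65]
panel_top 0.8 [629.07 -11.54 106.14] [319.55 174.78]
tip nominal [272.49 192.98] slot [270.53 194.79] 29.14509981398724
panel top0/9 [325.82 148.77]
crop 230 154
```

View pics/m.png

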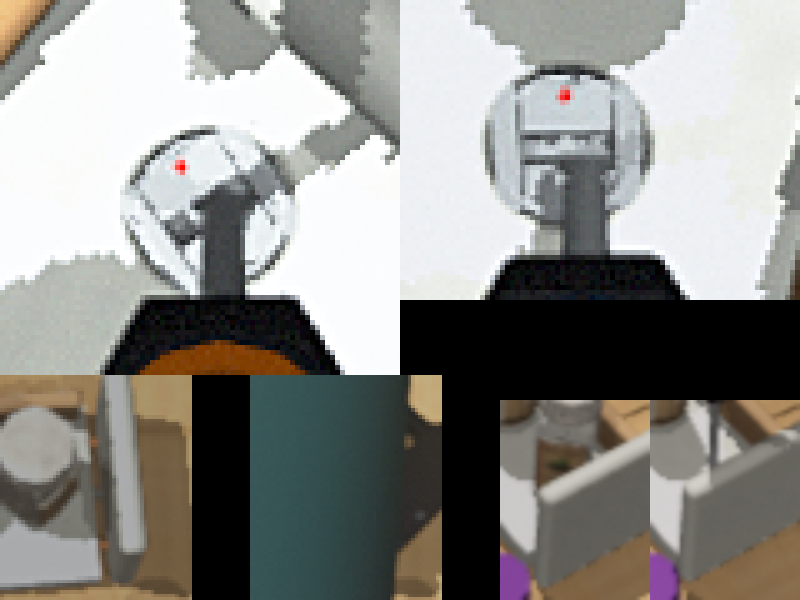

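The slot and the red dot have turned by roughly 120° in the picture, and the panel has come in: it now reads y -11.5, where it read about -20 before. I'll measure the dot's angle before and after turning a little further, to confirm the stop.

```bash
cat > n.py <<'E'
from h import *
np.set_printoptions(precision=2,suppress=True)
off=np.load('off.npy'); tip=[*SLOT[:2],16.0]
def dot():
    im,i=pic('wrist'); im=im.astype(int); u,v=proj(SLOT,i); 
    m=(im[:,:,0]>150)&(im[:,:,1]<110)&(im[:,:,2]<110); ys,xs=np.nonzero(m); k=np.hypot(xs-u,ys-v)<22
    if not k.any(): return None
    d=atz((xs[k].mean(),ys[k].mean()),22,i)-SLOT; return k.sum(),np.hypot(*d[:2]),np.degrees(np.arctan2(d[1],d[0]))
print(dot())
for y in (-155,-160,-165):
    goto_tip(tip,YAW+y,off,40,fix=False); p,s=tipnow(off)
    print(y,p,dot(),s['contact_force'],s['wrist_torque'],round(s['joints'][6],2),round(s['t'],1))
im,i=pic('wrist')
for d in viewer.pinpoint('panel_top','wrist')[:1]: print(world(d['at'],i))
E
python3 n.py
```

```text
(np.int64(3), np.float64(8.309134956550558), np.float64(-13.590348769955789))
-155 [628.98  29.41  16.27] (np.int64(2), np.float64(8.261428654833), np.float64(-13.227569045250588)) [ 1.44 -4.35  3.33] [-1.76 -0.88  0.16] -2.29 39.1
-160 [628.98  29.33  16.26] (np.int64(4), np.float64(8.001503205257055), np.float64(-12.69794653332221)) [ 1.64 -4.92  2.81] [-1.78 -0.85  0.28] -2.37 39.4
-165 [629.17  29.92  16.25] (np.int64(4), np.float64(8.162685175422583), np.float64(-13.51211887052383)) [ 1.28 -5.41  3.24] [-1.72 -0.77  0.24] -2.44 39.7
[632.32 -12.86 106.09]
```

The dot no longer moves and the torque rises to 0.28 N m, so the cam is at its stop after about 120° of turn. Next the screwdriver goes back into the pot.

```bash
cat > o.py <<'E'
from h import *
np.set_printoptions(precision=2,suppress=True)
off=np.load('off.npy'); goto_tip([*SLOT[:2],16.5],YAW-148,off,40,fix=False)
s=robot.observe(); p=s['tcp_pos']; robot.servo_line(p+[0,0,30],80); robot.servo_line(p+[0,0,150],250)
print(robot.observe()['contact_force'])
u=np.r_[np.cos(np.radians(113)),np.sin(np.radians(113)),0]
R=tool(113,18); ax=R.apply([0,0,1]); q=np.r_[POT,12]+14*u-R.apply(off)
robot.movep(q-ax*150,R.as_rotvec())
for cam in('scene','wrist'):
  im,i=pic(cam)
  for n in ('screwdriver_tip','pot_mouth'):
    for d in viewer.pinpoint(n,cam)[:1]: print(cam,n,d['confidence'],world(d['at'],i))
print('nominal',q-ax*150+R.apply(off),robot.observe()['t'])
E
python3 o.py
```

```text
[-0.62 -0.05 -1.64]
scene screwdriver_tip 0.56 [436.58 165.69 154.74]
scene pot_mouth 0.9 [422.55 194.63 109.03]
wrist screwdriver_tip 0.72 [438.26 166.91 156.43]
nominal [436.14 165.22 154.66] 44.075
```

```bash
cat > p.py <<'E'
from h import *
np.set_printoptions(precision=2,suppress=True)
off=np.load('off.npy')
u=np.r_[np.cos(np.radians(113)),np.sin(np.radians(113)),0]
R=tool(113,18); ax=R.apply([0,0,1]); q=np.r_[POT,12]+14*u-R.apply(off)
for k in (60,25,8,0):
    robot.servo_line(q-ax*k,120); f=robot.observe()['contact_force']; print(k,f)
    if np.linalg.norm(f)>12: break
grip(0.75); robot.hold(0.5)
robot.servo_line(q-ax*170,200); robot.hold(0.5)
for cam in('scene','top','wrist'):
  im,i=pic(cam,cam+'10.png')
  for n in ('screwdriver_tip','screwdriver','pot_mouth','spice_green','spice_red','spice_dark','panel_top'):
    for d in viewer.pinpoint(n,cam)[:2]: print(cam,n,round(d['confidence'],2),world(d['at'],i))
print(robot.observe()['contact_force'],robot.observe()['t'])
E
python3 p.py
```

```text
60 [-0.19  0.07 -1.22]
25 [ 0.85 -0.14 -1.15]
8 [-0.41  0.41 -1.24]
0 [ 0.35 -1.28 -1.64]
scene screwdriver 0.92 [441.19 160.33 160.6 ]
scene pot_mouth 0.72 [425.14 195.53 106.5 ]
scene spice_green 0.65 [517.12 -71.45   0.57]
scene spice_green 0.63 [508.08  51.86   0.02]
scene spice_red 0.72 [624.99 110.4   22.02]
scene spice_dark 0.84 [607.7  203.71  23.72]
scene panel_top 0.73 [385.88 281.9   -0.59]
scene panel_top 0.61 [630.96  -8.94 105.9 ]
top screwdriver_tip 0.9 [421.66 209.07   8.54]
top screwdriver 0.8 [437.04 152.44 157.57]
top screwdriver 0.55 [419.8  210.75   8.08]
top pot_mouth 0.96 [424.23 192.67 106.84]
top spice_dark 0.58 [603.03 201.42  25.64]
wrist screwdriver_tip 0.56 [421.11 214.82  11.28]
wrist screwdriver 0.95 [441.42 161.64 154.67]
wrist pot_mouth 0.83 [419.94 194.81 104.66]
wrist spice_green 0.64 [515.61 -71.51  -3.17]
wrist spice_green 0.63 [514.24  48.07  -1.31]
wrist spice_dark 0.79 [607.19 205.21  23.64]
[-0.12 -0.13  0.82] 49.8833
```

```bash
python3 -c "
from cell import robot
print(robot.job_done())"
```

```text
the job is handed in; nothing more can be done
None
```

The job is handed in at about 50 s of the 72 s allowed: the grey-white-capped jar (spice_green) stands on the worktop, the cam was turned clockwise until it stopped and the panel drew in, and the screwdriver stands blade down in the blue pot. My last camera readings agreed with this, but no verdict came back.

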